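Nudge a vial carrier onto its locating pins

ROBOT

A 6-joint arm with a two-finger parallel gripper is mounted at the origin on a cart in front of the work surface, level with it; the furniture and walls round the work are solid. World frame = base frame: x ahead of the robot, y to its left, z up, the work surface at z = 0. Lengths are in m, angles in rad, forces in N, time in s.
With the tool pointing down it reaches from about 0.375 to 0.9 m from the base axis. Payload 3.1 kg.
Tool frame: the origin (TCP) lies midway between the tips of the shut fingers; the grasp point (between the pads) lies 19 mm behind it (grip_depth is the distance from the TCP to the grasp point, in m); y points along the fingers, z is the direction in which the jaws open and shut, and the axes are right-handed (so a half turn about y gives the same grasp; the last joint's range is limited). The gripper opens to 85 mm and grips with 20 to 120 N. Pads are 22 mm wide; open, the fingers measure 114 mm over their backs; the gripper's body (76 mm by 85 mm) begins 54 mm behind the grasp point. The pads swing forward as they close: fully open they stand 13 mm farther back than shut.
Start: joints at [0.961, 0.527, 1.433, -0, 1.181, -0.178], TCP at [0.262, 0.568, 0.231] pointing down, gripper open.
Joint ranges: [-3.08, 3.08], [-0.75, 2.2], [0.22, 2.44], [-1.43, 4.57], [0, 2.65], [-2.85, 2.85]. Speed limits (rad/s): [2.79, 2.79, 3.14, 3.14, 3.14, 3.14].

INTERFACE

Orientations are given as a unit quaternion [x, y, z, w].
In Python, from station import sense, snapshot, camera_model, sign_off, grip_depth gives the robot as it stands.
- The arm moves only by the tool play_rows, never from a script. Its argument "deltas" is a list of rows, each a list of 6 numbers: the shift along the tool's x, y, z in m, then the turn, a rotation vector about the tool's x, y, z in rad. A call has 1 to 12 rows; each row is the pose to reach, as a shift and turn from the pose commanded when the call began, along the tool's axes at that moment; what a row does not reach only later rows make up. A row lasts 1/10 s, in which the tool goes at most 50 mm and 8.59 degrees, less where a joint would pass 70% of its speed; a pose out of reach is approached as far as the arm can. A call with a gripper value outside its range is refused whole. "gripper" is the finger opening in m, from 0 to 0.0854, set as the call begins (left out, the last holds). The fingers move at their own pace and stop on an object; "force" is the grip in N (left out, the last holds). Time passes only in rows, so rows that repeat a pose let the fingers close. It gives the time, the measured TCP pose, the force and the opening at its end, in the units of the state.
- sense(): the state, without advancing time (a new reading comes with each control period).
- snapshot(name): name is "scene" or "top"; returns the picture (384x512x3 uint8, red, green, blue); there is no depth.
- camera_model(name): a dict with "fx", "fy", "cx", "cy" (pixels), "distortion" ([k1, k2, p1, p2, k3] as OpenCV has them; the pictures are not rectified), "camera_from_world" (4x4, takes a point from world to camera coordinates). Camera axes: x right, y up, looking along -z (the intrinsics and any distortion apply to the point x, -y, -z); pixel columns grow to the right and rows downward; lengths in m; the calibration is good to about 2 mm. A picture is of the moment at which its call begins. camera_model takes no time and is no camera call.
- sign_off(): hands the job in, once; it reports no verdict.
The state is a dict: "t": time; "q": joint angles; "qd": joint speeds; "tau": joint torques, N m; "tcp_pos": TCP position; "tool_rot": TCP orientation; "force": force on the tool from outside, world axes, zero at the start; "ft_torque": the same for the moment, N m; "finger_gap": opening from 0.0 (shut) to 1.0 (fully open).
Only numpy, scipy, OpenCV 4.12 (cv2) and the standard library are available. Lean on these libraries where they do the work, as an engineer would, in place of code of your own. Each camera call takes 0.05 s, during which the arm holds its last target.

TASK

The vial carrier is lying loose on the raised ledge of its docking base. Push it along the base, sliding it without lifting it, until its two holes drop over the two locating pins and the carrier sits flat and fully down. Leave the bottles and the vial standing beside the base alone.

Things in the scene. Friction and masses are not known exactly. Their poses are not given: they have to be found in the camera images.
- dock: Fixed grey docking base, 194 x 264 mm, with aluminium rails. Origin on the worktop under its middle; x points to the fence (away from the robot), y to the pins (to the robot's left), z up; its yaw varies. At y < 28 mm it is a raised flat ledge (top z = 14 mm, x from -90 to 92 mm), beyond it steps down to the deck at z = 8 mm, with the pins.
- fence (a point): Middle of the fence's inner face, level with the ledge, at dock x = 92, y = 0, z = 14 mm. The fence is straight, runs the base's whole length along dock y, and its top is at z = 22 mm. With its side flat against the fence, the carrier can be pushed straight along dock y on to the pins, over which it drops by itself, by 6 mm.
- guide (a point): Middle of the inner face of the guide rail opposite the fence, at dock x = -41, y = 76 mm. It runs from y = 31 to 121 mm, top at z = 22 mm; a slanted lead-in stands over the ledge from about (-42, 31) to (-54, 4) mm. The carrier (130 mm) fits between guide and fence with 3 mm play.
- carrier: Loose vial carrier, 0.3 to 0.7 kg: aluminium plate 130 (x) x 92 (y) x 10 mm, on it a white block with fixed vials (52 mm high in all). Origin: centre of the plate's underside. Two 10 mm through holes at x = +-55, y = -6 mm. Starts flat on the ledge, 10 to 35 mm short of the fence, up to 0.15 rad askew to the dock. Seated, its origin is at point nest and its axes are parallel to the dock's.
- block (a point): Centre of the carrier's white block, 21 mm above the carrier's underside. The block is 90 (x) x 92 (y) x 22 mm, its upright faces at x = +-45 and y = +-46 mm of the carrier, flush with the plate's y ends, from 10 to 32 mm above its underside: good faces to push on; too wide to grip.
- nest (a point): On the deck (z = 8 mm over the worktop), at dock x = 25.5, y = 76 mm: where the carrier's origin lies when it is seated; axes as the dock.
- pin_near (a point): Top of the locating pin nearer the robot: upright steel pin 8 mm in diameter with a tapered tip, 5.2 mm tall, its top 0.8 mm lower than the ledge; at dock x = -29.5, y = 70 mm.
- pin_far (a point): Top of the other, equal pin, by the fence, at dock x = 80.5, y = 70 mm.
- jar: Bystander: clear jar with a blue cap, 55 mm in diameter, 123 mm tall, standing behind the fence. Origin: centre of its underside.
- white_bottle: Bystander: white plastic bottle, 37 mm in diameter, 74 mm tall, standing behind the fence. Origin: centre of its underside.
- spray_vial: Bystander: slim vial with a white cap, 19 mm in diameter, 67 mm tall, standing behind the fence. Origin: centre of its underside.
There are look-alikes about, which are no part of the job. There is more than one size of the carrier; the one meant has the size given above.

How it is judged:
By the outcome, as a careful person would: the job done as asked, in the order asked, and still so for the second after the job is handed in, with the robot touching nothing.
It also fails if it takes over 72 s, if anything falls off the work surface, if the arm or the gripper's body presses on something with over 40 N, if the wrist force passes 120 N, or if a joint passes its speed limit or range.

## Working session

There is one attempt and no reset: what is moved stays moved. The work goes in short steps, Python scripts to look and compute and a tool call to move; the robot and the scene stay as the last step left them, time stands still between calls to the robot, and variables do not carry over. Pictures are saved under pics/ and viewed, and the job is handed in when it is done.

Besides the shell and the picture viewer there is one more tool, called after ">>>" as name([rows], argument=value, ...), one row to a line, values as JSON. play_rows: Moves the arm, as the interface text tells. Its arguments: {"type":"object","properties":{"deltas":{"type":"array"},"gripper":{"type":"number"},"force":{"type":"number"}},"required":["deltas"]}

```bash
mkdir -p pics; ls
python3 - <<'E'
from station import *
import cv2
print(sense())
for n in("scene","top"):
    cv2.imwrite(f"pics/{n}0.png",snapshot(n)[:,:,::-1]); print(n,camera_model(n))
print(grip_depth)
E
```

```text
pics
{'t': 0.0, 'q': array([ 9.60494325e-01,  5.28467165e-01,  1.43389479e+00,  4.22867957e-07,
        1.18143172e+00, -1.78494174e-01]), 'qd': array([ 3.27318303e-04, -8.20972951e-04,  1.87567036e-03,  2.63787217e-04,
        4.77823457e-05, -2.92237460e-04]), 'tau': array([ 7.37724531e-04, -4.42344439e+01, -1.78028584e+01, -5.87301088e-05,
        8.47988413e-03,  9.95794124e-06]), 'tcp_pos': array([0.26112057, 0.56704485, 0.23033542]), 'tool_rot': array([ 0.69140794, -0.15178291,  0.15118462, -0.68997117]), 'force': array([-0.08713106, -0.39599986, -0.58095703]), 'ft_torque': array([ 0.0093024 , -0.01997078,  0.02634334]), 'finger_gap': 1.0021197625397178}
scene {'fx': 451.0016220486741, 'fy': 451.0016220486741, 'cx': 256.2410056069433, 'cy': 191.4249500985696, 'distortion': array([-0.08145539,  0.        ,  0.        ,  0.        ,  0.        ]), 'camera_from_world': array([[-0.67946656, -0.73366296,  0.00799095,  0.21041105],
       [ 0.40111858, -0.36232399,  0.84132349, -0.40456194],
       [-0.61435257,  0.5748565 ,  0.54047288, -0.46720935],
       [ 0.        ,  0.        ,  0.        ,  1.        ]])}
top {'fx': 370.85774771380596, 'fy': 370.85774771380596, 'cx': 252.03722577936426, 'cy': 190.3845756247258, 'distortion': array([-0.11121796,  0.        ,  0.        ,  0.        ,  0.        ]), 'camera_from_world': array([[-0.02061826, -0.99977777,  0.0043919 , -0.27086835],
       [ 0.99720612, -0.02024937,  0.07190212, -0.5865962 ],
       [-0.07179721,  0.00586213,  0.99740202, -0.87413113],
       [ 0.        ,  0.        ,  0.        ,  1.        ]])}
0.0187
```

View pics/scene0.png

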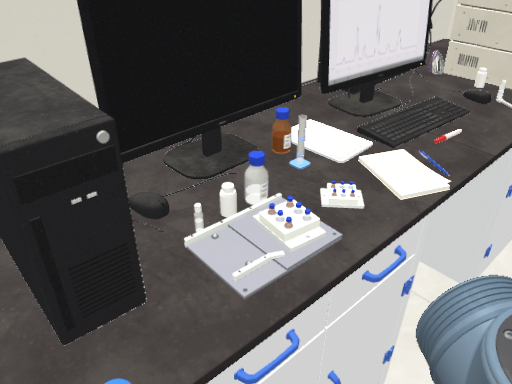

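View pics/top0.png

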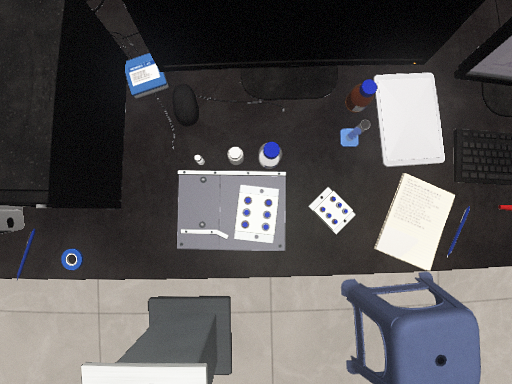

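Run:
```python
import cv2
im=cv2.imread('pics/top0.png')
cv2.imwrite('pics/top0c.png',cv2.resize(im[20:290,60:360],(800,720),interpolation=cv2.INTER_CUBIC)[:600])
```

```text
(no output)
```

View pics/top0c.png

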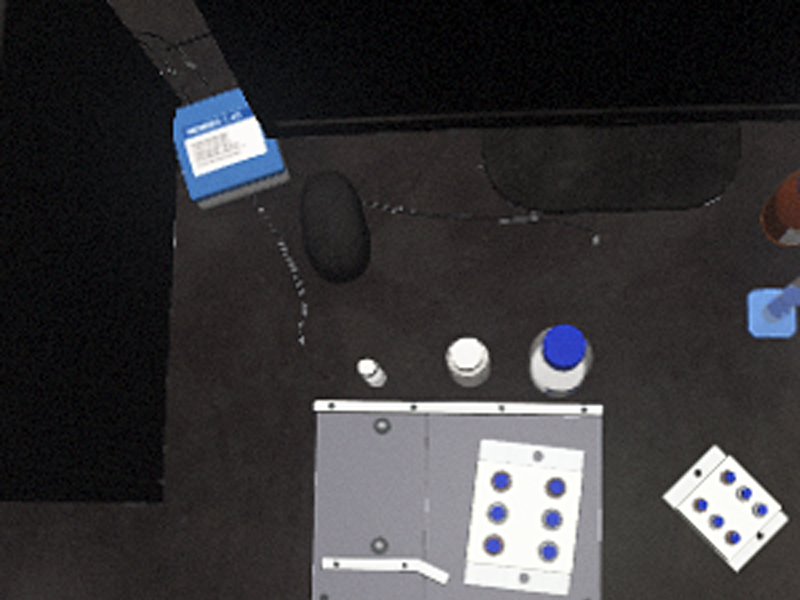

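```bash
cat > h.py <<'E'
import numpy as np, cv2
from station import *
def K(n):
    m=camera_model(n); return np.array([[m['fx'],0,m['cx']],[0,m['fy'],m['cy']],[0,0,1]]),np.array(m['distortion']),np.array(m['camera_from_world'])
def ray(n,uv,z):
    k,d,T=K(n); p=cv2.undistortPoints(np.array(uv,float).reshape(-1,1,2),k,d)[:,0]
    v=np.c_[p[:,0],-p[:,1],-np.ones(len(p))]@T[:3,:3]; o=-T[:3,:3].T@T[:3,3]
    return o+v*((np.broadcast_to(z,len(p))-o[2])/v[:,2])[:,None]
def proj(n,P):
    k,d,T=K(n); P=np.atleast_2d(P)@T[:3,:3].T+T[:3,3]; P=P*[1,-1,-1]
    return cv2.projectPoints(P.reshape(-1,1,3),np.zeros(3),np.zeros(3),k,d)[0][:,0]
E
python3 - <<'E'
from h import *
s=sense(); print(proj('top',[s['tcp_pos'],[0,0,0]]),proj('scene',[s['tcp_pos']]))
im=cv2.imread('pics/top0.png')
c=im[160:260,165:300]; 
cv2.imwrite('pics/top0d.png',cv2.resize(c,None,fx=5.9,fy=5.9,interpolation=cv2.INTER_CUBIC))
im=cv2.imread('pics/scene0.png')
c=im[140:300,170:360]; 
cv2.imwrite('pics/scene0d.png',cv2.resize(c,None,fx=3.7,fy=3.7,interpolation=cv2.INTER_CUBIC))
E
```

```text
[[-123.1249066   333.39766003]
 [ 144.10178263  424.13104215]] [[-103.68009801  485.38029982]]
```

View pics/top0d.png

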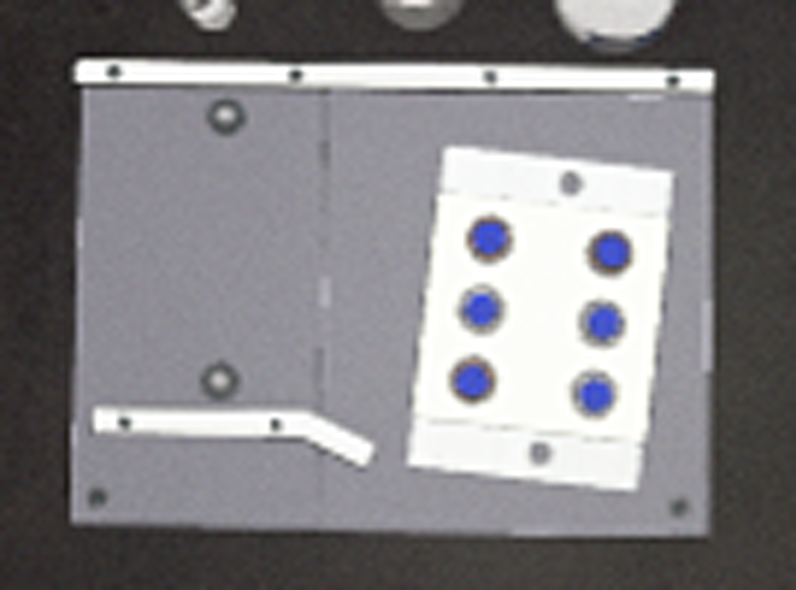

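View pics/scene0d.png

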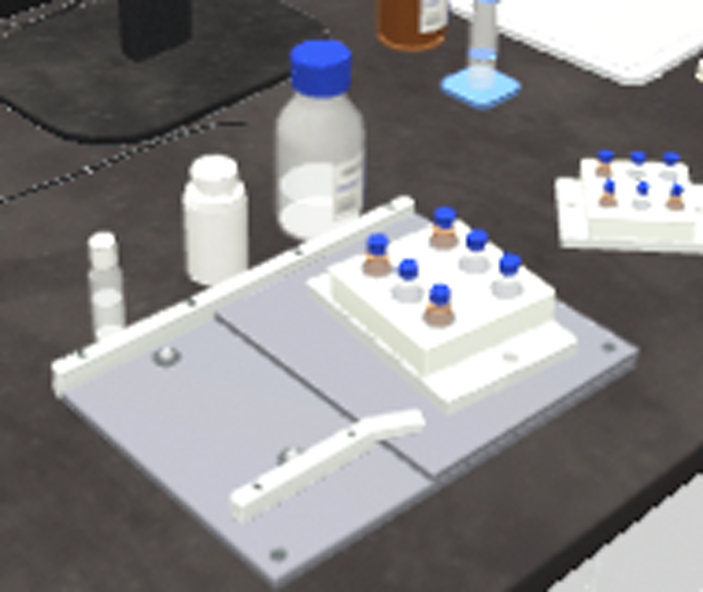

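```bash
cat >> h.py <<'E'
def crop2(uv,s,x0,y0): return (np.array(uv,float)+.5)/s-.5+[x0,y0]
def dockpose(far,near):  # world xyz
    d=far[:2]-near[:2]; yaw=np.arctan2(d[1],d[0])
    R=np.array([[np.cos(yaw),-np.sin(yaw)],[np.sin(yaw),np.cos(yaw)]])
    o=(far[:2]+near[:2])/2-R@[.0255,.070]
    return o,yaw,R
E
python3 - <<'E'
from h import *
c=lambda p:crop2(p,5.9,165,160)
P=ray('top',c([(226,116),(220,380)]),.0132); print('pins',P,np.linalg.norm(P[0]-P[1]))
o,y,R=dockpose(*P); print('dock',o,y)
C=ray('top',c([(444,147),(672,172),(637,490),(408,465)]),.024)
print('plate',C,[np.linalg.norm(C[i]-C[i-1]) for i in range(4)])
H=ray('top',c([(571,183),(541,453)]),.024); print('hole',H,np.linalg.norm(H[0]-H[1]))
tod=lambda p:(p[:,:2]-o)@R*1000
print('dock frame corners',tod(C),tod(H),tod(C).mean(0))
e=tod(C); print('yaws',[np.arctan2(*(a[::-1])) for a in (e[0]-e[3],e[1]-e[2],(tod(H)[0]-tod(H)[1]))])
F=ray('top',c([(85,85),(712,92)]),.022); print('fence inner',tod(F))
D=ray('top',c([(72,522),(709,536)]),.008); print('base corner',tod(D))
print(tod(ray('top',c([(312,411),(375,452),(362,466)]),.022)))
# scene
c=lambda p:crop2(p,3.7,170,140)
Ps=ray('scene',c([(166,354),(290,455)]),.0132);print('scene pins',Ps)
S=ray('scene',c([(310,281),(576,340),(447,408)]),.024);print('scene plate',S,tod(S))
E
```

```text
pins [[ 0.61131366 -0.1631613   0.0132    ]
 [ 0.50220846 -0.15937636  0.0132    ]] 0.10917082799990087
dock [ 0.5288495  -0.23034267] -0.03467681943893443
plate [[ 0.59559245 -0.25367506  0.024     ]
 [ 0.58345467 -0.34666539  0.024     ]
 [ 0.45449747 -0.32927208  0.024     ]
 [ 0.46654736 -0.23666702  0.024     ]] [np.float64(0.1301610894778342), np.float64(0.09377913793467606), np.float64(0.13012488378652262), np.float64(0.0933857380715353)]
hole [[ 0.57978585 -0.30526109  0.024     ]
 [ 0.47030154 -0.29067347  0.024     ]] 0.11045186648874547
dock frame corners [[  67.51175935  -21.00439555]
 [  58.6052357  -114.35963401]
 [ -70.87745681 -101.4477123 ]
 [ -62.04542025   -8.48056109]] [[ 53.50314666 -73.10743083]
 [-56.4211033  -62.32438485]] [ -1.7014705  -61.32307574]
yaws [np.float64(-0.09636704428702536), np.float64(-0.0993907105990867), np.float64(-0.09778240069449469)]
fence inner [[  91.25647051  127.52872485]
 [  91.98398215 -130.69614076]]
base corner [[ -88.92409024  131.01111052]
 [ -90.5454422  -132.38144134]]
[[-40.88161517  31.04878008]
 [-57.10122575   5.10909572]
 [-62.8565274   10.29906318]]
scene pins [[ 0.61016277 -0.16097733  0.0132    ]
 [ 0.50153619 -0.15617042  0.0132    ]]
scene plate [[ 0.59657155 -0.2571826   0.024     ]
 [ 0.45615533 -0.32865369  0.024     ]
 [ 0.46436193 -0.23349242  0.024     ]] [[  68.61187551  -24.4758814 ]
 [ -69.24203948 -100.77221828]
 [ -64.3395978    -5.38363621]]
```

```bash
cat >> h.py <<'E'
from scipy.spatial.transform import Rotation as Ro
O=np.array([.5288,-.2303]); YAW=-.033
RD=np.array([[np.cos(YAW),-np.sin(YAW)],[np.sin(YAW),np.cos(YAW)]])
def d2w(x,y): return O+RD@np.array([x,y])/1000
def row(target,jawyaw,n=0):
    """delta for tool at target world xyz, pointing down, tool z (jaw axis) at world heading jawyaw (mod pi)"""
    s=sense(); R=Ro.from_quat(s['tool_rot']); A=R.as_matrix()
    best=None
    for k in (0,np.pi):
        z=np.array([np.cos(jawyaw+k),np.sin(jawyaw+k),0]); y=np.array([0,0,-1.]); x=np.cross(y,z)
        G=Ro.from_matrix(np.c_[x,y,z]); rv=(R.inv()*G).as_rotvec()
        if best is None or np.linalg.norm(rv)<np.linalg.norm(best): best=rv
    print('shift',np.round(A.T@(np.array(target)-s['tcp_pos']),4),'turn',np.round(best,4))
E
python3 - <<'E'
from h import *
print(ray('scene',[(143,300),(70,360)],0))
print(ray('top',[(122,207),(122,20)],0), ray('top',[(190,335)],0))
print(Ro.from_quat(sense()['tool_rot']).as_matrix().round(3), d2w(-70,-55),d2w(-70,-60))
row([.44,-.28,.231],np.pi/2+YAW)
row([*d2w(-75,-61),.231],np.pi/2+YAW)
E
```

```text
[[0.56355206 0.03844753 0.        ]
 [0.52869896 0.19150254 0.        ]]
[[0.54748343 0.04269904 0.        ]
 [1.04486338 0.05428236 0.        ]] [[ 0.22974514 -0.1233466   0.        ]]
[[ 0.908 -0.001  0.419]
 [-0.419 -0.002  0.908]
 [-0.    -1.    -0.002]] [ 0.45702344 -0.28296047] [ 0.45685847 -0.28795775]
shift [ 5.170e-01  6.000e-04 -6.945e-01] turn [ 0.0018 -0.3988 -0.0007]
shift [ 5.314e-01  6.000e-04 -6.975e-01] turn [ 0.0018 -0.3988 -0.0007]
```

>>> play_rows([
  [0.027,0,-0.0305,0,0,0],
  [0.054,0,-0.061,0,0,0],
  [0.081,0,-0.0915,0,0,0],
  [0.108,0,-0.122,0,0,0],
  [0.135,0,-0.1525,0,0,0],
  [0.162,0,-0.183,0,0,0],
  [0.189,0,-0.2135,0,0,0],
  [0.216,0,-0.244,0,0,0],
  [0.243,0,-0.2745,0,0,0],
  [0.27,0,-0.305,0,0,0],
  [0.297,0,-0.3355,0,0,0],
  [0.324,0,-0.366,0,0,0],
], gripper=0.05)

```text
t: 1.3
tcp_pos: [0.4026, 0.098, 0.2312]
tool_rot: [-0.691, 0.152, -0.151, 0.691]
force: [-0.1, 0.4, 0.6]
finger_gap: 0.586
```

Run:
```python
from h import *
s=sense(); print(s['tcp_pos'],s['finger_gap'],s['force'])
row([*d2w(-75,-61),.16],np.pi/2+YAW)
```

```text
[0.40261599 0.09803399 0.23123992] 0.5864582388101227 [-0.10441679  0.43655357  0.61284134]
shift [ 0.2066  0.0712 -0.3307] turn [-0.000e+00 -3.988e-01 -2.000e-04]
```

>>> play_rows([
  [0.02,0,-0.033,0,-0.04,0],
  [0.041,0,-0.066,0,-0.08,0],
  [0.062,0,-0.099,0,-0.12,0],
  [0.083,0,-0.132,0,-0.16,0],
  [0.103,0,-0.165,0,-0.2,0],
  [0.124,0,-0.198,0,-0.24,0],
  [0.145,0,-0.231,0,-0.28,0],
  [0.165,0.01,-0.264,0,-0.32,0],
  [0.186,0.02,-0.297,0,-0.36,0],
  [0.2066,0.04,-0.3307,0,-0.399,0],
  [0.2066,0.071,-0.3307,0,-0.399,0],
  [0.2066,0.071,-0.3307,0,-0.399,0],
])

```text
t: 2.5
tcp_pos: [0.4493, -0.2861, 0.1566]
tool_rot: [-0.705, 0.015, -0.01, 0.709]
force: [-1.0, -0.1, -0.7]
finger_gap: 0.587
```

Run:
```python
from h import *
s=sense(); print(s['tcp_pos'],s['finger_gap'],s['force'])
row([*d2w(-75,-57),.06],np.pi/2+YAW)
for n in('top','scene'): cv2.imwrite(f'pics/{n}1.png',snapshot(n)[:,:,::-1])
im=cv2.imread('pics/scene1.png')
cv2.imwrite('pics/scene1d.png',cv2.resize(im[100:340,150:410],None,fx=2.5,fy=2.5,interpolation=cv2.INTER_CUBIC))
```

```text
[ 0.44928374 -0.28612209  0.15657605] 0.5866407708424033 [-0.99309915 -0.08537216 -0.66519196]
shift [0.0033 0.0966 0.0008] turn [-0.0065 -0.002  -0.007 ]
```

View pics/scene1d.png

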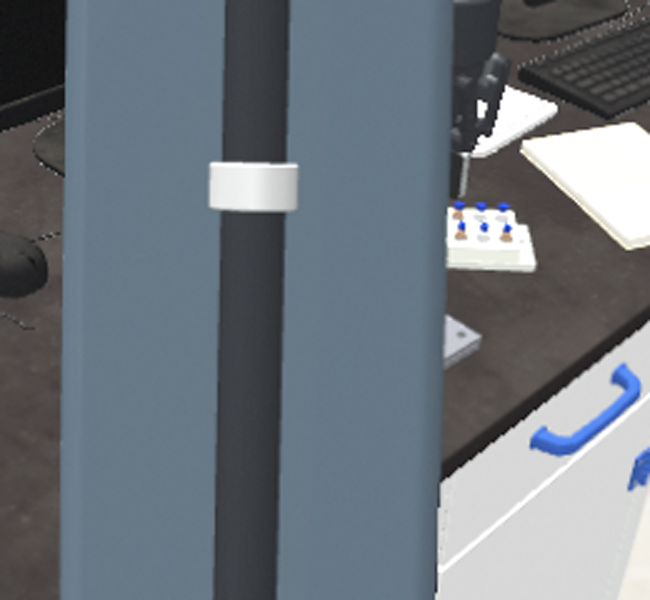

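View pics/top1.png

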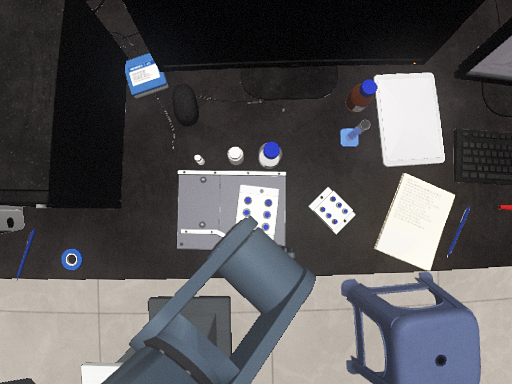

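>>> play_rows([
  [0.0,0.03,0,0,0,0],
  [0.0,0.06,0,0,0,0],
  [0.0,0.08,0,0,0,0],
  [0.0,0.1,0,0,0,0],
  [0.0,0.11,0,0,0,0],
  [0.0,0.118,0,0,0,0],
  [0.0,0.124,0,0,0,0],
  [0.0,0.124,0,0,0,0],
])

```text
t: 3.4
tcp_pos: [0.452, -0.2871, 0.0365]
tool_rot: [0.707, -0.011, 0.012, -0.707]
force: [0.4, -0.3, 0.7]
finger_gap: 0.581
```

Run:
```python
from h import *
s=sense(); print(s['tcp_pos'],s['finger_gap'],s['force'],(s['tcp_pos'][:2]-O)@RD)
row([*d2w(-62,-57),.030],np.pi/2+YAW)
```

```text
[ 0.45202129 -0.2870991   0.03647288] 0.5809097594673478 [ 0.44057455 -0.33489163  0.68278869] [-0.07486287 -0.05930141]
shift [0.0129 0.0065 0.0023] turn [0.0001 0.0005 0.0002]
```

>>> play_rows([
  [0.0,0.006,0,0,0,0],
  [0.004,0.006,0,0,0,0],
  [0.008,0.006,0,0,0,0],
  [0.011,0.006,0,0,0,0],
  [0.014,0.006,0,0,0,0],
  [0.017,0.006,0,0,0,0],
  [0.02,0.006,0,0,0,0],
  [0.023,0.006,0,0,0,0],
  [0.026,0.006,0,0,0,0],
  [0.029,0.006,0,0,0,0],
  [0.032,0.006,0,0,0,0],
])

```text
t: 4.5
tcp_pos: [0.4828, -0.2882, 0.0305]
tool_rot: [-0.707, 0.012, -0.011, 0.707]
force: [-4.6, -1.5, 3.7]
finger_gap: 0.586
```

Run:
```python
from h import *
s=sense(); print(s['tcp_pos'],s['finger_gap'],s['force'],s['ft_torque'],(s['tcp_pos'][:2]-O)@RD)
cv2.imwrite('pics/top2.png',cv2.resize(snapshot('top')[160:260,165:300,::-1],None,fx=5.9,fy=5.9,interpolation=cv2.INTER_CUBIC))
```

```text
[ 0.48275475 -0.28817296  0.03053306] 0.5862430754978349 [-4.62115251 -1.49777628  3.70802234] [-0.33322811  0.77770552 -0.10336281] [-0.04411072 -0.05936067]
```

View pics/top2.png

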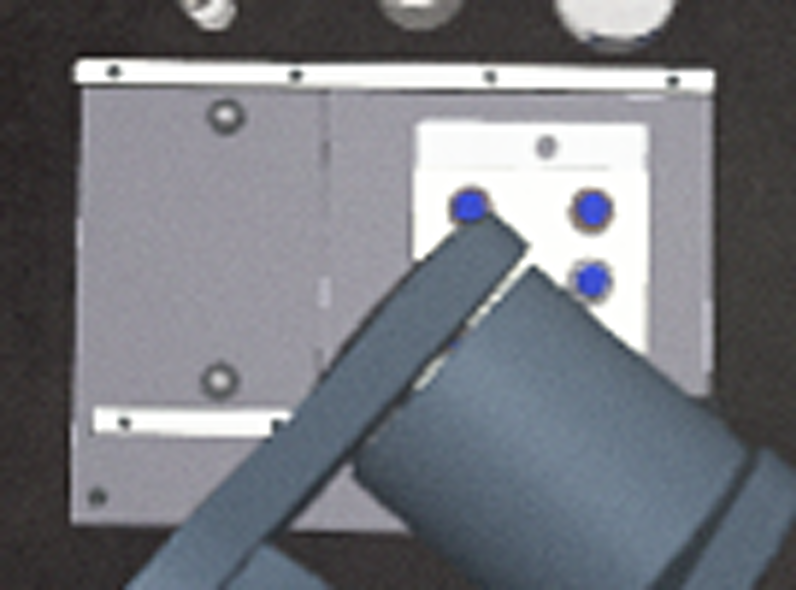

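Run:
```python
from h import *
P=ray('top',crop2([(416,122),(648,124)],5.9,165,160),.024); print(((P[:,:2]-O)@RD)*1000)
```

```text
[[  77.65124087   -9.54636111]
 [  78.05002802 -104.52098509]]
```

>>> play_rows([
  [0.002,0,0,0,0,0],
  [0.004,0,0,0,0,0],
  [0.006,0,0,0,0,0],
  [0.008,0,0,0,0,0],
  [0.01,0,0,0,0,0],
  [0.01,0,0,0,0,0],
])

```text
t: 5.15
tcp_pos: [0.4923, -0.2875, 0.0303]
tool_rot: [-0.706, 0.013, -0.01, 0.708]
force: [-4.7, 0.4, 5.1]
finger_gap: 0.586
```

>>> play_rows([
  [0.001,0,0,0,0,0],
  [0.002,0,0,0,0,0],
  [0.003,0,0,0,0,0],
  [0.004,0,0,0,0,0],
  [0.004,0,0,0,0,0],
])

```text
t: 5.65
tcp_pos: [0.496, -0.2875, 0.0303]
tool_rot: [-0.706, 0.013, -0.01, 0.708]
force: [-6.2, 1.0, 4.8]
finger_gap: 0.583
```

Run:
```python
from h import *
s=sense(); print(s['tcp_pos'],s['force'],s['ft_torque'],(s['tcp_pos'][:2]-O)@RD)
cv2.imwrite('pics/top3.png',cv2.resize(snapshot('top')[160:260,165:300,::-1],None,fx=5.9,fy=5.9,interpolation=cv2.INTER_CUBIC))
```

```text
[ 0.49601312 -0.2874917   0.03028173] [-6.23948791  1.02871325  4.77754797] [0.06320138 0.80573843 0.03414983] [-0.03088205 -0.05824233]
```

View pics/top3.png

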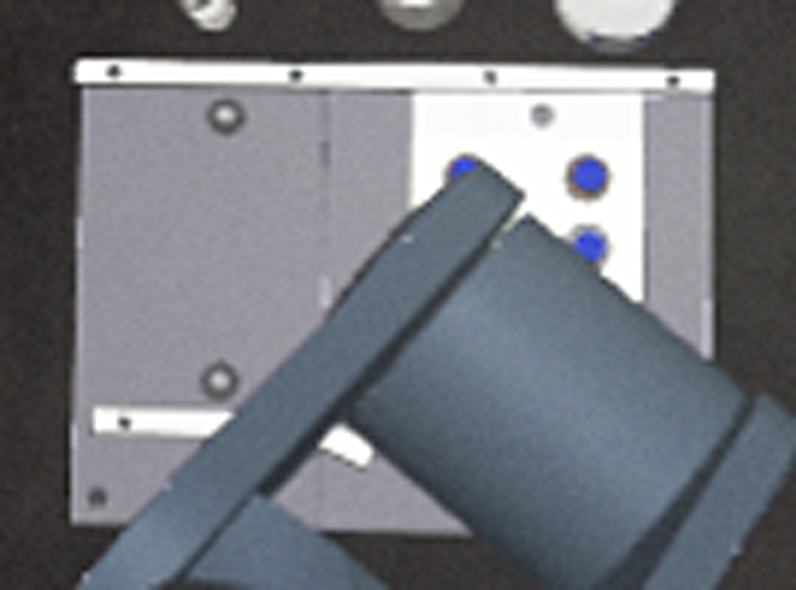

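Run:
```python
from h import *
P=ray('top',crop2([(542,115)],5.9,165,160),.024); print(((P[:,:2]-O)@RD)*1000)
```

```text
[[ 81.18564848 -61.07267638]]
```

>>> play_rows([
  [0.001,0,0,0,0,0],
  [0.0015,0,0,0,0,0],
  [0.002,0,0,0,0,0],
  [0.002,0,0,0,0,0],
])

```text
t: 6.1
tcp_pos: [0.4967, -0.2875, 0.0303]
tool_rot: [-0.706, 0.013, -0.009, 0.708]
force: [-7.9, -1.1, 5.6]
finger_gap: 0.585
```

>>> play_rows([
  [0.001,0,0,0,0,0],
  [0.002,0,0,0,0,0],
  [0.002,0,0,0,0,0],
  [0.002,0,0,0,0,0],
])

```text
t: 6.5
tcp_pos: [0.4968, -0.2874, 0.0303]
tool_rot: [-0.706, 0.015, -0.008, 0.708]
force: [-13.9, -1.5, 8.5]
finger_gap: 0.589
```

>>> play_rows([
  [-0.005,0,0,0,0,0],
  [-0.015,0,0,0,0,0],
  [-0.03,0,0,0,0,0],
  [-0.03,-0.03,0,0,0,0],
  [-0.03,-0.06,0,0,0,0],
  [-0.03,-0.1,0,0,0,0],
  [-0.03,-0.1,0,0,0,0],
])

```text
t: 7.2
tcp_pos: [0.4749, -0.2902, 0.135]
tool_rot: [0.71, -0.008, 0.015, -0.704]
force: [0.7, -0.0, -0.3]
finger_gap: 0.584
```

Run:
```python
from h import *
s=sense(); print(s['tcp_pos'],s['q'],s['force'],(s['tcp_pos'][:2]-O)@RD)
row([*d2w(26,-128),.13],YAW)
row([*d2w(26,-128),.026],YAW)
```

```text
[ 0.47491119 -0.29024357  0.13504332] [-7.49667855e-01  5.65211223e-01  1.70302554e+00  7.49460267e-04
  8.61612890e-01 -2.28837784e+00] [ 0.71943613 -0.00594464 -0.27427493] [-0.05188169 -0.06168894]
shift [ 0.0778  0.0062 -0.0663] turn [ 1.3000e-02 -1.5703e+00  1.5000e-03]
shift [ 0.0768  0.1102 -0.0655] turn [ 1.3000e-02 -1.5703e+00  1.5000e-03]
```

>>> play_rows([
  [0.006,0,-0.006,0,0.131,0],
  [0.013,0,-0.011,0,0.262,0],
  [0.019,0,-0.017,0,0.393,0],
  [0.026,0,-0.022,0,0.524,0],
  [0.032,0,-0.028,0,0.655,0],
  [0.039,0,-0.033,0,0.786,0],
  [0.045,0,-0.039,0,0.917,0],
  [0.052,0,-0.044,0,1.048,0],
  [0.058,0,-0.05,0,1.179,0],
  [0.065,0,-0.055,0,1.31,0],
  [0.071,0,-0.061,0,1.441,0],
  [0.0778,0.0062,-0.0663,0,1.571,0],
])

```text
t: 8.4
tcp_pos: [0.548, -0.357, 0.1238]
tool_rot: [0.49, -0.509, 0.51, -0.491]
force: [0.1, -0.1, 0.1]
finger_gap: 0.586
```

Run:
```python
from h import *
s=sense(); print(s['tcp_pos'],s['q'],s['force'],(s['tcp_pos'][:2]-O)@RD)
row([*d2w(26,-128),.026],YAW)
```

```text
[ 0.54804105 -0.35699737  0.12383946] [-7.48129197e-01  6.91495963e-01  1.44616781e+00  5.97410708e-04
  1.00250106e+00 -7.10164696e-01] [ 0.11062558 -0.13813369  0.12750743] [ 0.02341083 -0.12599355]
shift [0.0019 0.0978 0.0025] turn [-0.0014 -0.0053  0.0006]
```

>>> play_rows([
  [0.002,0.03,0.0025,0,0,0],
  [0.002,0.055,0.0025,0,0,0],
  [0.002,0.075,0.0025,0,0,0],
  [0.002,0.088,0.0025,0,0,0],
  [0.002,0.096,0.0025,0,0,0],
  [0.002,0.098,0.0025,0,0,0],
])

```text
t: 9.0
tcp_pos: [0.5496, -0.3584, 0.0251]
tool_rot: [-0.492, 0.509, -0.508, 0.492]
force: [0.7, 0.3, -0.0]
finger_gap: 0.589
```

Run:
```python
from h import *
s=sense(); print(s['tcp_pos'],s['finger_gap'],s['force'],(s['tcp_pos'][:2]-O)@RD)
row([*d2w(26,-100),.026],YAW)
cv2.imwrite('pics/top4.png',cv2.resize(snapshot('top')[160:260,165:300,::-1],None,fx=5.9,fy=5.9,interpolation=cv2.INTER_CUBIC))
```

```text
[ 0.54955506 -0.3583994   0.0250729 ] 0.5887503495412492 [ 0.71253994  0.27474557 -0.01839496] [ 0.02497027 -0.12734486]
shift [-0.0273 -0.0009  0.001 ] turn [ 0.0009  0.     -0.0009]
```

View pics/top4.png

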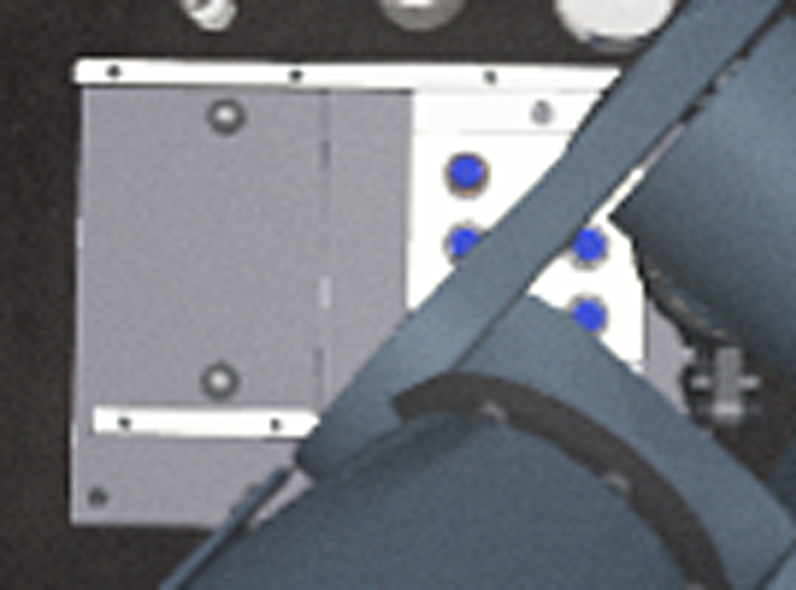

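>>> play_rows([
  [-0.006,0,0.001,0,0,0],
  [-0.012,0,0.001,0,0,0],
  [-0.016,0,0.001,0,0,0],
  [-0.02,0,0.001,0,0,0],
  [-0.025,0,0.001,0,0,0],
  [-0.03,0,0.001,0,0,0],
  [-0.035,0,0.001,0,0,0],
  [-0.04,0,0.001,0,0,0],
  [-0.045,0,0.001,0,0,0],
  [-0.05,0,0.001,0,0,0],
  [-0.055,0,0.001,0,0,0],
  [-0.06,0,0.001,0,0,0],
])

```text
t: 10.25
tcp_pos: [0.5534, -0.3003, 0.0271]
tool_rot: [0.492, -0.507, 0.509, -0.491]
force: [-2.0, -5.5, 1.6]
finger_gap: 0.585
```

Run:
```python
from h import *
s=sense(); print(s['tcp_pos'],s['finger_gap'],s['force'],(s['tcp_pos'][:2]-O)@RD)
row([*d2w(26,-20),.026],YAW)
cv2.imwrite('pics/top5.png',cv2.resize(snapshot('top')[160:260,165:300,::-1],None,fx=5.9,fy=5.9,interpolation=cv2.INTER_CUBIC))
```

```text
[ 0.55342852 -0.30027787  0.02707616] 0.5847421982383616 [-2.04684225 -5.4703776   1.60973841] [ 0.02692396 -0.06912718]
shift [-0.0491  0.0009 -0.0009] turn [-0.002   0.0002  0.0032]
```

View pics/top5.png

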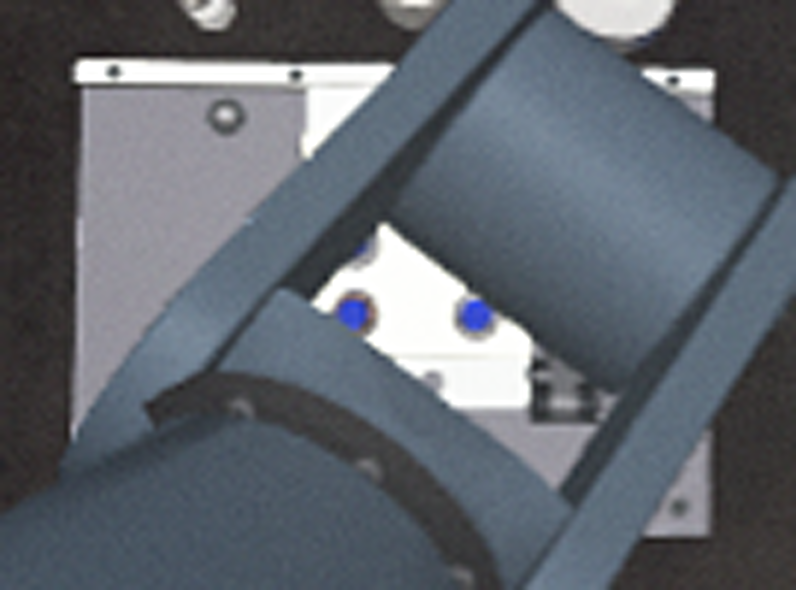

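>>> play_rows([
  [-0.005,0,0,0,0,0],
  [-0.01,0,0,0,0,0],
  [-0.015,0,0,0,0,0],
  [-0.02,0,0,0,0,0],
  [-0.025,0,0,0,0,0],
  [-0.03,0,0,0,0,0],
  [-0.035,0,0,0,0,0],
  [-0.04,0,0,0,0,0],
  [-0.045,0,0,0,0,0],
  [-0.05,0,0,0,0,0],
  [-0.055,0,0,0,0,0],
  [-0.06,0,0,0,0,0],
])

```text
t: 11.5
tcp_pos: [0.5557, -0.2411, 0.0274]
tool_rot: [0.492, -0.506, 0.51, -0.491]
force: [-2.4, -5.7, 4.5]
finger_gap: 0.585
```

Run:
```python
from h import *
P=ray('top',crop2([(529,408)],5.9,165,160),.024); print(((P[:,:2]-O)@RD)*1000)
s=sense(); print(s['tcp_pos'],s['finger_gap'],s['force'],s['ft_torque'],(s['tcp_pos'][:2]-O)@RD)
row([*d2w(26,19),.026],YAW)
cv2.imwrite('pics/top6.png',cv2.resize(snapshot('top')[160:260,165:300,::-1],None,fx=5.9,fy=5.9,interpolation=cv2.INTER_CUBIC))
```

```text
[[-38.32866827 -57.1848034 ]]
[ 0.55572076 -0.24106687  0.02744182] 0.5853674908129153 [-2.35210649 -5.74920534  4.48439652] [-1.06077215  0.27656402 -0.10869874] [ 0.02726135 -0.00987279]
shift [-0.0289  0.0013 -0.0013] turn [-0.0029 -0.0001  0.0039]
```

View pics/top6.png

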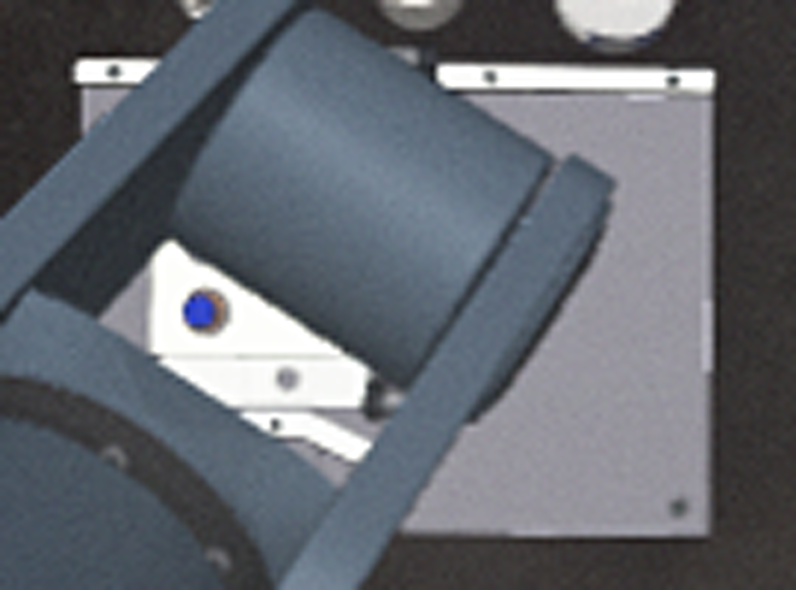

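>>> play_rows([
  [-0.003,0,0,0,0,0],
  [-0.006,0,0,0,0,0],
  [-0.009,0,0,0,0,0],
  [-0.012,0,0,0,0,0],
  [-0.015,0,0,0,0,0],
  [-0.018,0,0,0,0,0],
  [-0.02,0,0,0,0,0],
  [-0.022,0,0,0,0,0],
  [-0.022,0,0,0,0,0],
])

```text
t: 12.45
tcp_pos: [0.5565, -0.2177, 0.0269]
tool_rot: [0.492, -0.507, 0.509, -0.492]
force: [-0.4, -4.6, 2.1]
finger_gap: 0.583
```

Run:
```python
from h import *
P=ray('top',crop2([(288,378)],5.9,165,160),.024); print(((P[:,:2]-O)@RD)*1000)
s=sense(); print(s['tcp_pos'],s['finger_gap'],s['force'],s['ft_torque'],(s['tcp_pos'][:2]-O)@RD)
row([*d2w(26,19),.026],YAW)
cv2.imwrite('pics/top7.png',cv2.resize(snapshot('top')[160:260,165:300,::-1],None,fx=5.9,fy=5.9,interpolation=cv2.INTER_CUBIC))
```

```text
[[-27.47885823  40.89726522]]
[ 0.55653423 -0.21767679  0.02690417] 0.5830787045633988 [-0.35985497 -4.57948849  2.08865922] [-0.63331568  0.00496667 -0.03277065] [0.02730264 0.0135314 ]
shift [-0.0055  0.0009 -0.0013] turn [-0.0025  0.0001  0.0017]
```

View pics/top7.png

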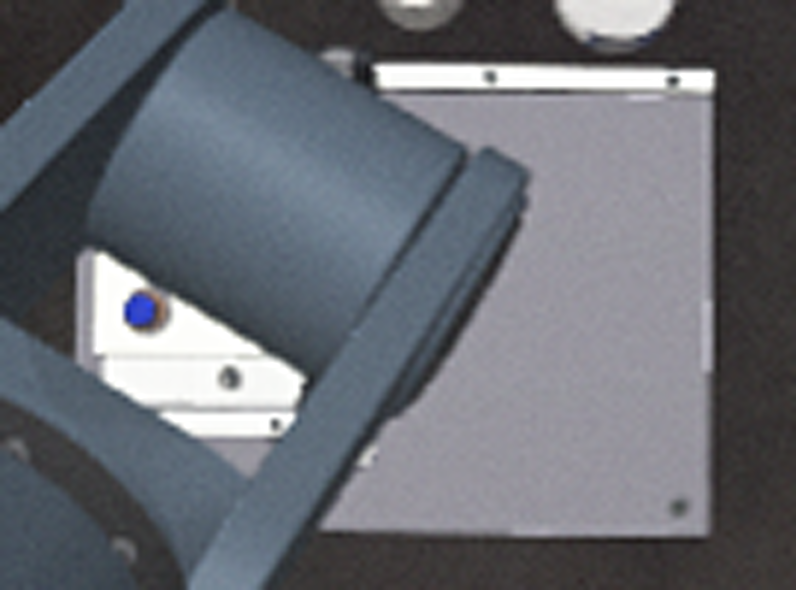

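>>> play_rows([
  [-0.001,0,0,0,0,0],
  [-0.002,0,0,0,0,0],
  [-0.003,0,0,0,0,0],
  [-0.004,0,0,0,0,0],
  [-0.004,0,0,0,0,0],
])

```text
t: 13.0
tcp_pos: [0.5556, -0.2123, 0.026]
tool_rot: [-0.491, 0.509, -0.508, 0.492]
force: [1.1, -2.3, 1.9]
finger_gap: 0.585
```

>>> play_rows([
  [-0.0005,0,0,0,0,0],
  [-0.001,0,0,0,0,0],
  [-0.001,0,0,0,0,0],
])

```text
t: 13.3
tcp_pos: [0.5558, -0.2119, 0.026]
tool_rot: [0.492, -0.508, 0.508, -0.492]
force: [0.3, -3.1, 1.8]
finger_gap: 0.584
```

Run:
```python
from h import *
s=sense(); print(s['tcp_pos'],s['finger_gap'],s['force'],s['ft_torque'],(s['tcp_pos'][:2]-O)@RD)
cv2.imwrite('pics/top8.png',cv2.resize(snapshot('top')[160:260,165:300,::-1],None,fx=5.9,fy=5.9,interpolation=cv2.INTER_CUBIC))
```

```text
[ 0.55577171 -0.21185091  0.02600778] 0.5841305081093238 [ 0.31111281 -3.09052866  1.78910964] [-0.51493893 -0.10019331 -0.06545983] [0.02634832 0.01932895]
```

View pics/top8.png

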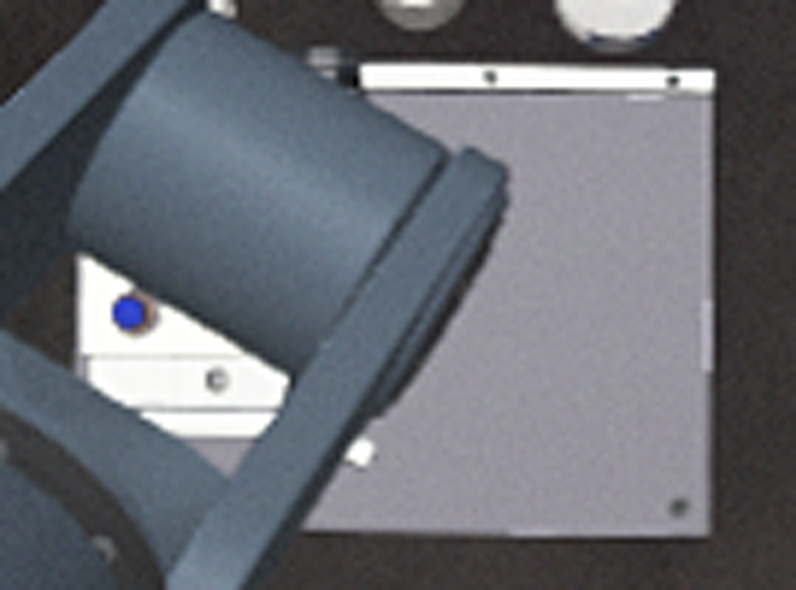

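Run:
```python
from h import *
p=d2w(-29.5,70)
for z in (.0132,.018,.024,): print(z,(proj('top',[*p,z])-[165,160]+.5)*5.9-.5)
```

```text
0.0132 [[219.9912447  381.41919788]]
0.018 [[218.46315866 381.64196691]]
0.024 [[216.53000981 381.92376166]]
```

>>> play_rows([
  [-0.0005,0,0,0,0,0],
  [-0.001,0,0,0,0,0],
  [-0.001,0,0,0,0,0],
])

```text
t: 13.65
tcp_pos: [0.5557, -0.2112, 0.026]
tool_rot: [0.492, -0.508, 0.508, -0.492]
force: [0.2, -4.8, -0.5]
finger_gap: 0.585
```

>>> play_rows([
  [0.01,0,0,0,0,0],
  [0.03,0,0,0,0,0],
  [0.045,-0.02,0,0,0,0],
  [0.045,-0.06,0,0,0,0],
  [0.045,-0.1,0,0,0,0],
  [0.045,-0.14,0,0,0,0],
  [0.045,-0.14,-0.04,0,0,0],
  [0.045,-0.14,-0.08,0,0,0],
  [0.045,-0.14,-0.12,0,0,0],
  [0.045,-0.14,-0.12,0,0,0],
])

```text
t: 14.65
tcp_pos: [0.4283, -0.2497, 0.1655]
tool_rot: [-0.491, 0.512, -0.506, 0.491]
force: [0.3, 0.4, 0.1]
finger_gap: 0.583
```

Run:
```python
from h import *
s=sense(); print(s['tcp_pos'],s['force'],s['q'])
cv2.imwrite('pics/top9.png',cv2.resize(snapshot('top')[160:260,165:300,::-1],None,fx=5.9,fy=5.9,interpolation=cv2.INTER_CUBIC))
cv2.imwrite('pics/scene9.png',snapshot('scene')[:,:,::-1])
```

```text
[ 0.42830711 -0.24973912  0.16549461] [0.27988285 0.37718925 0.14348334] [-7.53528387e-01  4.57552918e-01  1.81291330e+00 -3.27444765e-04
  8.80280281e-01 -7.17308423e-01]
```

View pics/top9.png

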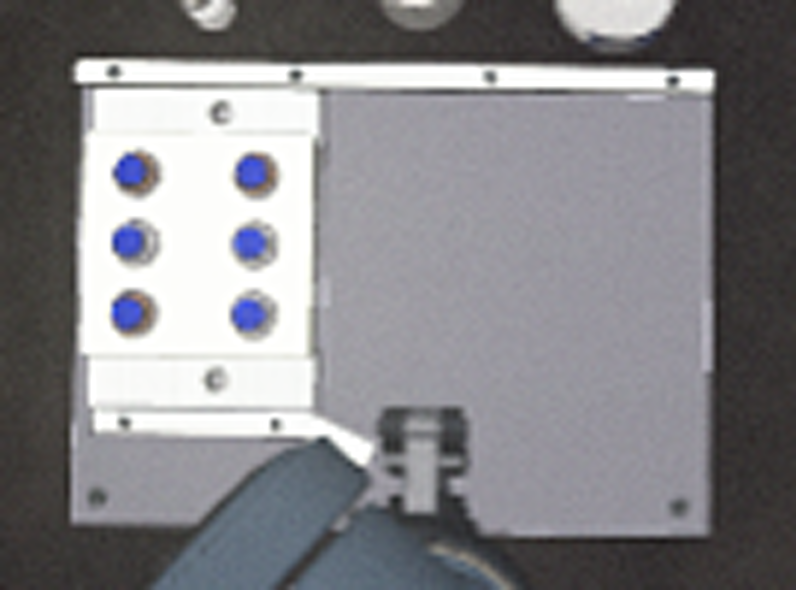

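View pics/scene9.png

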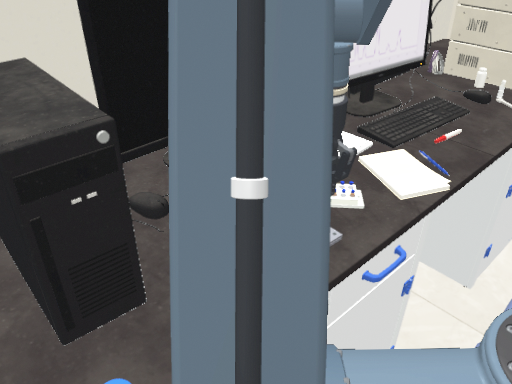

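>>> play_rows([
  [-0.03,-0.03,-0.003,0,0,0],
  [-0.06,-0.05,-0.007,0,0,0],
  [-0.09,-0.065,-0.01,0,0,0],
  [-0.12,-0.065,-0.014,0,0,0],
  [-0.15,-0.065,-0.017,0,0,0],
  [-0.18,-0.065,-0.02,0,0,0],
  [-0.21,-0.065,-0.024,0,0,0],
  [-0.24,-0.065,-0.027,0,0,0],
  [-0.27,-0.065,-0.03,0,0,0],
  [-0.3,-0.065,-0.034,0,0,0],
  [-0.33,-0.065,-0.037,0,0,0],
  [-0.35,-0.065,-0.04,0,0,0],
])

```text
t: 15.95
tcp_pos: [0.4074, 0.1013, 0.2315]
tool_rot: [0.492, -0.508, 0.508, -0.493]
force: [-0.0, -0.6, -0.3]
finger_gap: 0.588
```

Run:
```python
from h import *
s=sense(); print(s['tcp_pos'],s['force'],s['q'])
cv2.imwrite('pics/scene10.png',snapshot('scene')[:,:,::-1])
row([.30,.5,.231],YAW)
```

```text
[0.40744196 0.10125071 0.23147372] [-0.00077009 -0.55585294 -0.2950863 ] [-2.45810214e-02  2.50694145e-01  1.92128083e+00  9.59256895e-04
  9.68017208e-01  6.02050941e-03]
shift [-0.3935  0.0013 -0.1187] turn [-0.0009  0.0026 -0.0026]
```

View pics/scene10.png

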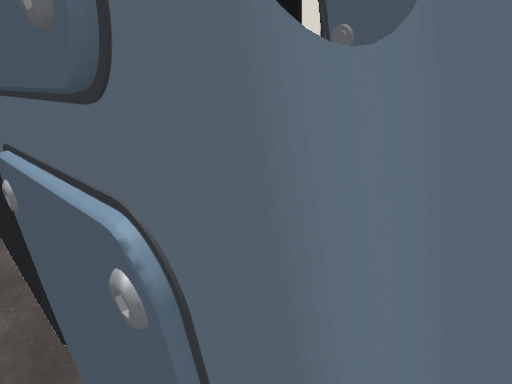

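>>> play_rows([
  [-0.033,0,-0.01,0,0,0],
  [-0.066,0,-0.02,0,0,0],
  [-0.1,0,-0.03,0,0,0],
  [-0.133,0,-0.04,0,0,0],
  [-0.166,0,-0.05,0,0,0],
  [-0.2,0,-0.06,0,0,0],
  [-0.233,0,-0.07,0,0,0],
  [-0.266,0,-0.08,0,0,0],
  [-0.3,0,-0.09,0,0,0],
  [-0.333,0,-0.1,0,0,0],
  [-0.366,0,-0.11,0,0,0],
  [-0.394,0,-0.119,0,0,0],
])

```text
t: 17.2
tcp_pos: [0.3005, 0.4998, 0.2311]
tool_rot: [-0.491, 0.508, -0.508, 0.493]
force: [0.4, -0.7, 1.1]
finger_gap: 0.587
```

Run:
```python
from h import *
s=sense(); print(s['tcp_pos'],s['force'],s['q'])
cv2.imwrite('pics/scene11.png',snapshot('scene')[:,:,::-1])
cv2.imwrite('pics/top11.png',snapshot('top')[:,:,::-1])
im=cv2.imread('pics/scene11.png')
c=im[140:300,170:360]; 
cv2.imwrite('pics/scene11d.png',cv2.resize(c,None,fx=3.7,fy=3.7,interpolation=cv2.INTER_CUBIC))
```

```text
[0.30050884 0.49981846 0.2311487 ] [ 0.39995005 -0.65723187  1.14149171] [8.37790055e-01 4.70553055e-01 1.54146646e+00 3.87610409e-04
 1.12797985e+00 8.69520020e-01]
```

View pics/scene11d.png

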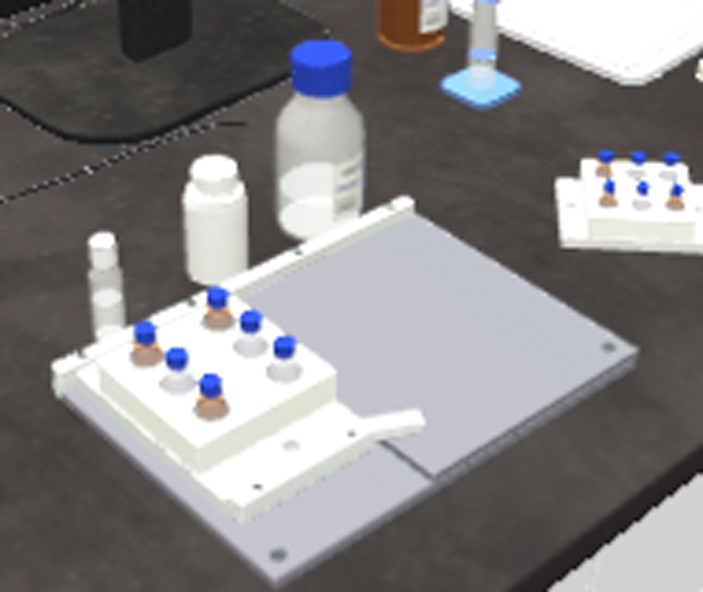

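Run:
```python
from h import *
def caps(f,box):
    im=cv2.imread(f).astype(int); b,g,r=im[...,0],im[...,1],im[...,2]
    m=((b>110)&(b-r>60)&(b-g>60)).astype(np.uint8); x0,y0,x1,y1=box
    k=np.zeros_like(m);k[y0:y1,x0:x1]=m[y0:y1,x0:x1]
    n,l,s,c=cv2.connectedComponentsWithStats(k); return np.array([c[i] for i in range(1,n) if s[i,4]>=8]),s[1:,4]
def tri(a,b):
    L=[]
    for n,p in(('top',a),('scene',b)):
        q0=ray(n,[p],0)[0];q1=ray(n,[p],.1)[0];d=q1-q0;L.append((q0,d/np.linalg.norm(d)))
    A=sum(np.eye(3)-np.outer(d,d) for _,d in L);B=sum((np.eye(3)-np.outer(d,d))@q for q,d in L)
    X=np.linalg.solve(A,B); return X,max(np.linalg.norm((np.eye(3)-np.outer(d,d))@(X-q)) for q,d in L)
for tag,bt,bs in(('0',(235,182,285,242),(260,192,320,232)),('11',(175,182,235,242),(195,212,262,256))):
    T,at=caps(f'pics/top{tag}.png',bt);S,as_=caps(f'pics/scene{tag}.png',bs); print(tag,len(T),len(S),at,as_)
    Z=.055 if tag=='0' else .05
    W=ray('top',T,Z); used=[]
    for i in range(len(T)):
        best=min(((tri(T[i],s)) for s in S),key=lambda r:abs(r[0][2]-Z)*.3+r[1]); used.append([*(((best[0][:2]-O)@RD)*1000),best[0][2]*1000,best[1]*1000])
    u=np.array(used); print(u.round(1)); print(u.mean(0))
```

```text
0 6 6 [21 21 21 19 21 20] [28 28 29 28 24 24]
[[ 29.5 -40.4  64.3   0.4]
 [ 24.2 -87.8  64.5   0.2]
 [  1.  -37.3  63.4   0.1]
 [ -3.4 -85.5  63.9   0.2]
 [-26.7 -34.2  63.7   0.5]
 [-31.8 -82.6  64.2   0.1]]
[ -1.21143224 -61.30628497  64.00549818   0.25905495]
11 6 6 [18 19 19 20 19 19] [27 28 31 31 29 32]
[[ 5.440e+01  1.019e+02  5.770e+01  1.000e-01]
 [ 5.420e+01  5.370e+01  5.830e+01  4.000e-01]
 [ 2.620e+01  1.019e+02  5.780e+01  2.000e-01]
 [ 2.600e+01  5.370e+01  5.800e+01  1.000e-01]
 [-2.200e+00  1.018e+02  5.800e+01  2.000e-01]
 [-2.000e+00  5.370e+01  5.790e+01  1.000e-01]]
[26.11842247 77.78142586 57.93809497  0.18827131]
```

Run:
```python
from station import *
print(sign_off())
```

```text
the job is handed in; nothing more can be done
None
```

The carrier is on the pins and fully down, as far as the cameras can show, and I've handed the job in at about 17 s. The hand-in reports no verdict, so this rests on my own checks.

**What I did:** I pushed on the white block's near face with two half-open fingers, which squared the carrier and put it flat against the fence. Then I pushed its end face straight along the base until it dropped over the pins. It was never lifted. The push forces I read were up to about 16 N, against the 40 N limit. The arm finished well clear of the dock.

**Final checks:**
- **Height:** the vial caps, measured from two camera views, dropped 6.1 mm from the start (64.0 to 57.9 mm), against the expected 6 mm.
- **Level and square:** all six caps are within 0.6 mm of each other in height, and their rows run parallel to the dock.
- **Bystanders:** the jar, white bottle and spray vial stand where they were in the pictures.

**Two readings disagreed:**
- **Final position:** the measured centre was dock (26.1, 77.8) mm, against the nest at (25.5, 76). That 1.8 mm along y is a little more than the pins' 1 mm play. I put it down to the calibration, which is good to about 2 mm.
- **Hole positions:** one top view during the push, read by eye, fitted a carrier that was still up slightly better. I went with the two-view height instead.

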